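# Seat the fuse carrier behind the copper lip and hold it home

## Task

Draw the ivory porcelain fuse carrier up out of its upright stand and slide its blade down behind the copper lip of the fuse shelf, where a sprung contact is hidden. Feel for the contact and press the carrier, upright, until the contact is fully down, without ramming the brittle porcelain; finish while still gripping the carrier and holding it pressed home - do not let go. Leave the other loose things on the ledge standing where they are.

Things in the scene. Friction and masses are not known exactly. Their poses are not given: they have to be found in the camera images.
- carrier_grip (a point): Centre of the grip head of the porcelain fuse carrier, a loose 0.18 kg (may vary by a third) upright ivory part 140 mm tall overall. The head is a block 18 mm thick (its x) by 40 mm wide (its y) by 45 mm high; below it a flat blade 8 mm thick (x) by 40 mm wide (y) runs 95 mm down to the foot, which is trimmed in copper. z points up along the carrier. It works either way round (half turn about z). Best gripped across the 18 mm thickness.
- carrier_foot (a point): Centre of the underside of the carrier's blade, 117.5 mm below carrier_grip; same axes.
- stand: Fixed steel upright stand, origin at the centre of its underside on the ledge. A rectangular well, open at the top, 12 mm (x) by 46 mm (y) inside, with 6 mm walls, rim 60 mm above the ledge, floor 6 mm above the ledge; foot plate 60 by 80 mm. At the start the carrier stands in it, its blade in the well and its head above.
- shelf: Fixed fuse shelf, 90 mm deep (x) by 170 mm wide (y), origin at the centre of its underside on the ledge; its -x side, with the copper lip, faces the robot. Highest part is the back plate, 105 mm above the ledge.
- slot (a point): Centre of the slot of the fuse shelf, at the height where the straight part of the lip ends (80 mm above the ledge). x points from the lip to the back plate, y along the lip, z up. The slot is 12 mm wide in x (copper lip on -x, back plate on +x rising 25 mm above this point) and 46 mm long in y. The lip and the two ends flare outward for about 12 mm above this point to guide the blade in. The contact at rest lies 28 mm below this point, and fully pressed 40 mm below it.
- contact (a joint): Travel of the sprung copper contact inside the slot: 0 at rest (up), 0.012 m fully pressed down against a hard stop. Its spring pushes back with 4 N at first and 10 N when fully down, and raises it again when let go.
- wrench: Bystander: small steel hex wrench with a round red grip (22 mm across), 140 mm long, upright in a 50 by 70 by 50 mm dark steel block that may stand on either side of the carrier's stand. Origin at its lower tip, z up.
- burner: Bystander: blackened bronze lamp burner, 90 mm across, 95 mm high, standing. Origin under its centre.
- chimney: Bystander: frosted glass chimney, 68 mm across, 130 mm high, standing. Origin under its centre.
- torch: Bystander: hand torch lying along its y, 135 mm long, 42 mm high. Origin under its middle.
- insulator: Bystander: white porcelain insulator, 52 mm across, 47 mm high. Origin under its centre.
- jar: Bystander: amber glass jar with a steel cap, 60 mm across, 70 mm high. Origin under its centre.
Mind the look-alikes: they are no part of the job. There is more than one size of the part that bears carrier_grip; the job needs the largest.

How it is judged:
By the outcome, as a careful person would: the job done as asked, in the order asked, and still so for the second after the job is handed in, while the arm keeps its last pose, push and grip.
It also fails if it takes over 45 s, if anything falls off the work surface, if the arm or the gripper's body presses on something with over 40 N, if the wrist force passes 120 N, or if a joint passes its speed limit or range.

## Robot

A 6-joint arm with a two-finger parallel gripper is mounted at the origin on the work surface. World frame = base frame: x ahead of the robot, y to its left, z up, the work surface at z = 0. Lengths are in m, angles in rad, forces in N, time in s.
With the tool pointing down it reaches from about 0.35 to 0.925 m from the base axis. Payload 6.4 kg.
Tool frame: the origin (TCP) lies where the fingers leave the gripper's body, on its centre line; the fingertips stand 97 mm ahead of it and the grasp point (between the pads) lies 78 mm ahead of it; z points along the fingers, y is the direction in which the jaws open and shut (so a half turn about z gives the same grasp; the last joint's range is limited). The gripper opens to 94 mm and grips with 3 to 60 N. Pads are 16 mm wide; open, the fingers measure 119 mm over their backs; the gripper's body (75 mm by 177 mm) begins 78 mm behind the grasp point.
Start: joints at [1.079, 0.245, 1.558, -0, 1.339, -0.174], TCP at [0.203, 0.617, 0.303] pointing down, gripper open.
Joint ranges: [-3.13, 3.13], [-1.02, 2.26], [0.13, 2.54], [-0.95, 4.09], [0.21, 2.88], [-2.74, 2.74]. Speed limits (rad/s): [2.57, 2.57, 3.14, 3.14, 3.14, 3.14].

## Interface

Orientations are given as [roll, pitch, yaw] about the fixed x, y, z axes, in that order (R = Rz(yaw) Ry(pitch) Rx(roll)).
In Python, from station import get_obs, capture, hand_in gives the robot as it stands. The module is installed in compiled form; this text tells all that it offers.
- The arm moves only by the tool drive_tool, never from a script. Its argument "plan" is a list that holds one entry, the list of rows, each a list of 7 numbers: the gripper command: -1 is fully open, 1 is shut, values between are in proportion, then the shift along the tool's x, y, z in mm, then the turn, a rotation vector about the tool's x, y, z in degrees. In form: [[[fingers, x, y, z, wx, wy, wz], ...]]. A call has 1 to 8 rows; each row is the pose to reach, as a shift and turn from the pose commanded when the call began, along the tool's axes at that moment; what a row does not reach only later rows make up. A row lasts 1/10 s, in which the tool goes at most 50 mm and 8.59 degrees, less where a joint would pass 70% of its speed; a pose out of reach is approached as far as the arm can. A call with a gripper value outside its range is refused whole. The fingers move at their own pace and stop on an object; the grip force is fixed at half the most. Time passes only in rows, so rows that repeat a pose let the fingers close. It gives the time, the measured TCP pose, the force and the opening at its end, in the units of the state.
- get_obs(): the state, without advancing time (a new reading comes with each control period).
- capture(name): name is "side" or "top" or "wrist"; returns a dict with "pixels" (384x512x3 uint8, blue, green, red), "fx", "fy", "cx", "cy" (pixels), "D" ([k1, k2, p1, p2, k3] as OpenCV has them; the pictures are not rectified), "rvec" (rotation vector, rad) and "tvec" (3), from world to camera coordinates, as OpenCV has them; the wrist camera has in their place "T_tool_cam" (4x4, takes a point from camera to tool coordinates, whose origin is the TCP and whose axes are the flange's). Camera axes: x right, y down, z forward; pixel columns grow to the right and rows downward; lengths in m; the calibration is good to about 2 mm. A picture is of the moment at which its call begins: read the wrist's pose just before it. There is no depth.
- hand_in(): hands the job in, once; it reports no verdict.
The state is a dict: "time_s": time; "qpos": joint angles; "qd": joint speeds; "joint_torque": joint torques, N m; "tcp_pos": TCP position; "eef_rot": TCP orientation; "force": force on the tool from outside, world axes, zero at the start; "wrist_torque": the same for the moment, N m; "gripper_width": opening from 0.0 (shut) to 1.0 (fully open).
Only numpy, scipy, OpenCV 4.12 (cv2) and the standard library are available. Lean on these libraries where they do the work, as an engineer would, in place of code of your own. Each camera call takes 0.05 s, during which the arm holds its last target.

## Working session

There is one attempt and no reset: what is moved stays moved. The work goes in short steps, Python scripts to look and compute and a tool call to move; the robot and the scene stay as the last step left them, time stands still between calls to the robot, and variables do not carry over. Pictures are saved under pics/ and viewed, and the job is handed in when it is done.

Besides the shell and the picture viewer there is one more tool, called after "Request:" in YAML: its name, and indented under it one key for each argument. drive_tool: Moves the arm, as the interface text tells. Its arguments: {"type":"object","properties":{"plan":{"type":"array","items":{"type":"array","items":{"type":"array","items":{"type":"number"}}}}},"required":["plan"]}

```bash
mkdir -p pics; cat > h.py <<'E'
import numpy as np,cv2
from station import get_obs,capture,hand_in
from scipy.spatial.transform import Rotation as R
def snap(n,f):
    o=get_obs();c=capture(n);cv2.imwrite('pics/'+f+'.png',c['pixels'])
    if n=='wrist':
        T=np.eye(4);T[:3,:3]=R.from_euler('xyz',o['eef_rot']).as_matrix();T[:3,3]=o['tcp_pos']
        W=np.linalg.inv(T@np.array(c['T_tool_cam']))
    else:
        W=np.eye(4);W[:3,:3]=cv2.Rodrigues(np.array(c['rvec'],float))[0];W[:3,3]=np.ravel(c['tvec'])
    K=np.array([[c['fx'],0,c['cx']],[0,c['fy'],c['cy']],[0,0,1]],float)
    np.savez('pics/'+f+'.npz',W=W,K=K,D=np.array(c['D'],float));return o
def ray(f,uv):
    d=np.load('pics/'+f+'.npz');n=cv2.undistortPoints(np.array([[uv]],float),d['K'],d['D'])[0,0]
    Wi=np.linalg.inv(d['W']);v=Wi[:3,:3]@np.array([n[0],n[1],1]);return Wi[:3,3],v/np.linalg.norm(v)
def atz(f,uv,z):
    o,v=ray(f,uv);return o+v*(z-o[2])/v[2]
def tri(l):
    A=np.zeros((3,3));b=np.zeros(3);rs=[ray(*x) for x in l]
    for o,v in rs:
        P=np.eye(3)-np.outer(v,v);A+=P;b+=P@o
    p=np.linalg.solve(A,b);return p,[np.linalg.norm(np.cross(p-o,v)) for o,v in rs]
def proj(f,p):
    d=np.load('pics/'+f+'.npz');W=d['W'];q=cv2.projectPoints(np.atleast_2d(np.array(p,float)),cv2.Rodrigues(W[:3,:3])[0],W[:3,3],d['K'],d['D'])[0];return q[:,0]
def crop(f,x0,y0,x1,y1,s,g=None):
    im=cv2.imread('pics/'+f+'.png')[y0:y1,x0:x1];cv2.imwrite('pics/'+(g or f+'_c')+'.png',cv2.resize(im,None,fx=s,fy=s,interpolation=cv2.INTER_CUBIC))
E
python3 - <<'E'
from h import *
for n in ['side','top','wrist']: o=snap(n,n+'0')
print(o)
for n in ['side','top','wrist']: print(ray(n+'0',(256,192)))
E
```

```text
{'time_s': 0.1, 'qpos': array([ 1.07886605e+00,  2.45699923e-01,  1.55887303e+00, -1.41753913e-05,
        1.33868875e+00, -1.74100075e-01]), 'qd': array([-0.00040804, -0.00286944, -0.00084232,  0.00089207,  0.00055821,
        0.00166123]), 'joint_torque': array([ 2.05881042e-04, -4.16910231e+01, -3.15526736e+01,  6.86967582e-02,
        3.10349290e-02, -3.29053341e-05]), 'tcp_pos': array([0.20294832, 0.61711491, 0.30169401]), 'eef_rot': array([-3.13994644e+00, -2.75535800e-04,  2.82376550e+00]), 'force': array([-0.18504634, -0.1709672 , -0.54297892]), 'wrist_torque': array([ 0.00603007, -0.02828068,  0.06101729]), 'gripper_width': 1.0027020117898438}
(array([ 0.48129096, -0.70453261,  0.48892718]), array([ 0.07059032,  0.86157471, -0.50269874]))
(array([ 0.40153577, -0.03297785,  1.36901145]), array([ 0.09281878,  0.0166352 , -0.99554404]))
(array([0.12952471, 0.6414435 , 0.38304785]), array([ 0.25478118, -0.08576073, -0.96318827]))
```

View pics/side0.png

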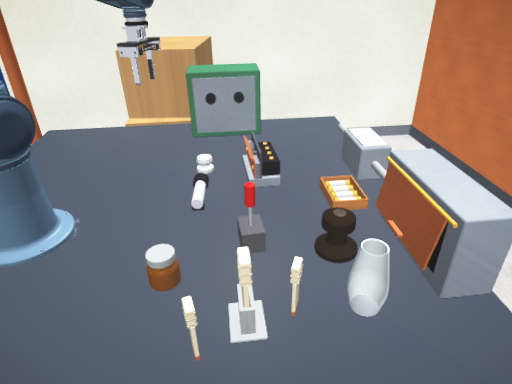

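View pics/top0.png

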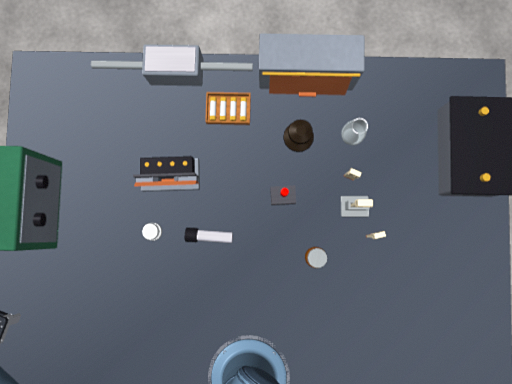

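View pics/wrist0.png

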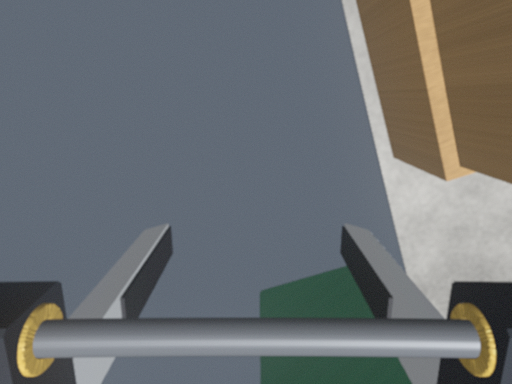

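The side view shows the carrier in its stand at (245,285), with two smaller look-alikes at (191,325) and (296,285). The shelf is at (262,160) in the side view and (167,172) in the top view. I'll enlarge both areas.

```bash
python3 - <<'E'
from h import *
crop('side0',215,235,285,350,5,'s1')
crop('side0',225,125,300,195,8,'s2')
crop('top0',330,185,385,225,12,'t1')
crop('top0',125,145,210,200,9,'t2')
E
```

```text
(no output)
```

View pics/s1.png

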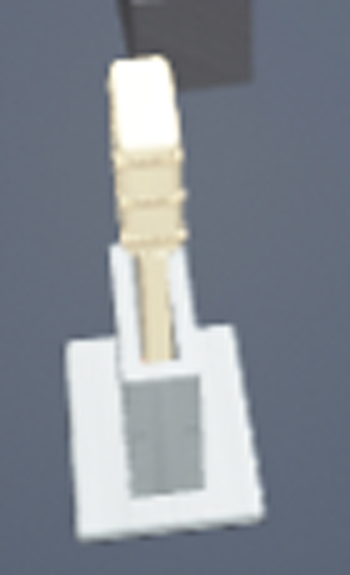

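View pics/s2.png

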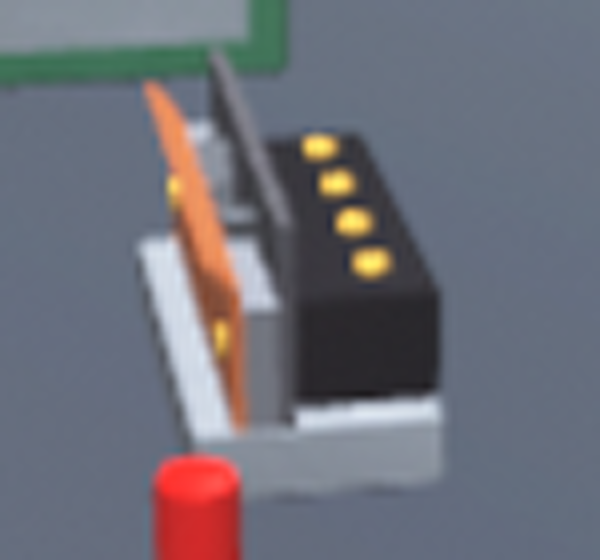

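View pics/t1.png

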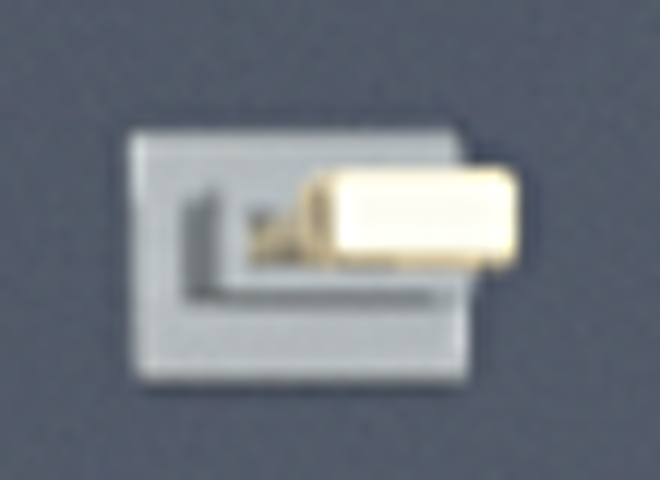

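View pics/t2.png

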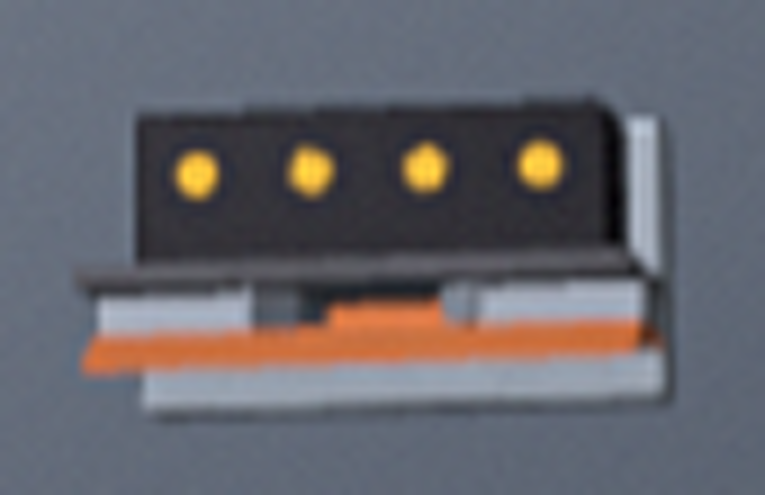

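```bash
python3 - <<'E'
from h import *
t=lambda u,v:(330+u/12,185+v/12)
q=lambda u,v:(125+u/9,145+v/9)
print('carrier top',atz('top0',t(425,213),.146))
print('stand base', [atz('top0',t(*p),.004).round(4) for p in [(130,130),(460,130),(470,380),(137,382)]])
print('head corners',[atz('top0',t(*p),.146).round(4) for p in [(335,172),(515,172),(515,258),(335,258)]])
print('shelf near edge',[atz('top0',q(*p),.012).round(4) for p in [(142,408),(665,398),(658,117)]])
print('backplate',[atz('top0',q(*p),.105).round(4) for p in [(78,285),(650,275)]])
s=lambda u,v:(215+u/5,235+v/5)
print('side top',[ (atz('side0',s(*p),.146)).round(4) for p in [(115,60),(165,60),(178,150),(120,150)]])
for n,uv in dict(wr=(284,192),burner=(298,133),ch=(354,130),l1=(354,173),l2=(376,236),jar=(317,258),ins=(151,232),tor=(210,236)).items(): print(n,atz('top0',uv,.05).round(3))
E
```

```text
carrier top [ 0.49341801 -0.29945194  0.146     ]
stand base [array([ 0.5228, -0.2586,  0.004 ]), array([ 0.5245, -0.3389,  0.004 ]), array([ 0.4637, -0.3414,  0.004 ]), array([ 0.4614, -0.2607,  0.004 ])]
head corners [array([ 0.502 , -0.2798,  0.146 ]), array([ 0.5028, -0.319 ,  0.146 ]), array([ 0.484, -0.319,  0.146]), array([ 0.4832, -0.2799,  0.146 ])]
shelf near edge [array([0.5258, 0.3277, 0.012 ]), array([0.5327, 0.157 , 0.012 ]), array([0.6249, 0.1624, 0.012 ])]
backplate [array([0.5544, 0.3243, 0.105 ]), array([0.5611, 0.1498, 0.105 ])]
side top [array([ 0.4868, -0.2792,  0.146 ]), array([ 0.5019, -0.281 ,  0.146 ]), array([ 0.5026, -0.3215,  0.146 ]), array([ 0.4862, -0.3196,  0.146 ])]
wr [ 0.526 -0.09   0.05 ]
burner [ 0.697 -0.127  0.05 ]
ch [ 0.709 -0.287  0.05 ]
l1 [ 0.585 -0.288  0.05 ]
l2 [ 0.408 -0.35   0.05 ]
jar [ 0.343 -0.186  0.05 ]
ins [0.405 0.283 0.05 ]
tor [0.397 0.116 0.05 ]
```

```bash
cat >> h.py <<'E'
def rel(p,yaw,pitch=0,roll=np.pi):
    o=get_obs();M=R.from_euler('xyz',o['eef_rot']);T=R.from_euler('xyz',[roll,pitch,np.radians(yaw)])
    print('shift mm',(M.inv().apply(np.array(p)-o['tcp_pos'])*1000).round(1),'turn',np.degrees((M.inv()*T).as_rotvec()).round(2))
E
python3 - <<'E'
from h import *
for p in [(60,160),(60,240)]: print(atz('top0',p,0),atz('top0',p,.15))
rel([.33,.33,.34],92)
E
```

```text
[6.12770063e-01 5.77943330e-01 2.22044605e-16] [0.58962552 0.51100585 0.15      ]
[0.37501678 0.56361379 0.        ] [0.37792241 0.49824637 0.15      ]
shift mm [-210.4 -233.2  -37.9] turn [-8.000e-02  4.000e-02  6.979e+01]
```

Request:
drive_tool:
  plan:
    - [[-1,-30,-33,-20,0,0,8],[-1,-60,-67,-38,0,0,16],[-1,-90,-100,-38,0,0,24],[-1,-120,-133,-38,0,0,32],[-1,-150,-167,-38,0,0,40],[-1,-180,-200,-38,0,0,48],[-1,-210,-233,-38,0,0,56],[-1,-210,-233,-38,0,0,64]]

```text
time_s: 0.95
tcp_pos: [0.3313, 0.3271, 0.3405]
eef_rot: [3.141, 0.001, 1.695]
force: [0.2, 0.9, -0.5]
gripper_width: 1.001
```

```bash
python3 - <<'E'
from h import *
o=get_obs();print(o['tcp_pos'],np.degrees(o['eef_rot']))
rel([.54,.16,.30],92.3)
E
```

```text
[0.33129394 0.32712022 0.34046253] [1.79978171e+02 5.60751267e-02 9.71170117e+01]
shift mm [-191.7  186.4   40.7] turn [0.02 0.06 4.82]
```

Request:
drive_tool:
  plan:
    - [[-1,-32,31,0,0,0,2],[-1,-64,62,0,0,0,4.8],[-1,-96,93,10,0,0,4.8],[-1,-128,124,20,0,0,4.8],[-1,-160,155,30,0,0,4.8],[-1,-192,186,41,0,0,4.8],[-1,-192,186,41,0,0,4.8],[-1,-192,186,41,0,0,4.8]]

```text
time_s: 1.75
tcp_pos: [0.5402, 0.1649, 0.2988]
eef_rot: [-3.14, -0.0, 1.621]
force: [-0.2, 0.7, -0.4]
gripper_width: 0.999
```

```bash
python3 - <<'E'
from h import *
o=snap('wrist','w1');print(o['tcp_pos'],np.degrees(o['eef_rot']),o['force'])
E
```

```text
[0.54018298 0.16489883 0.29879994] [-1.79886287e+02 -1.10244904e-02  9.29031274e+01] [-0.19418861  0.73809842 -0.3955292 ]
```

View pics/w1.png

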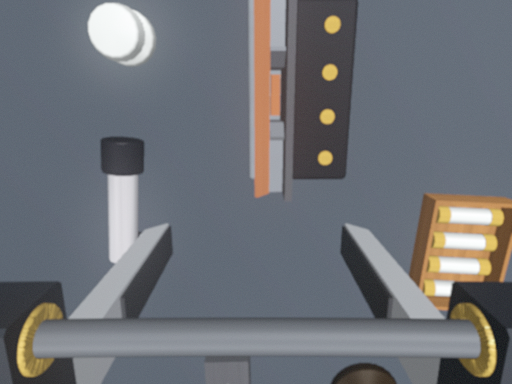

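The slot shows in the wrist view at about (276,95), between the orange lip on its left and the grey back plate on its right.

```bash
python3 - <<'E'
from h import *
crop('w1',235,0,360,205,4,'w1c'); im=cv2.imread('pics/w1c.png');print(im.shape)
crop('w1',240,40,310,150,7,'w1d'); im=cv2.imread('pics/w1d.png');cv2.imwrite('pics/w1d.png',im[:600*2][:770])
print(ray('w1',(276,95)))
E
```

```text
(820, 500, 3)
(array([0.53642116, 0.24218001, 0.38014729]), array([ 0.0534293 ,  0.00325046, -0.99856634]))
```

View pics/w1d.png

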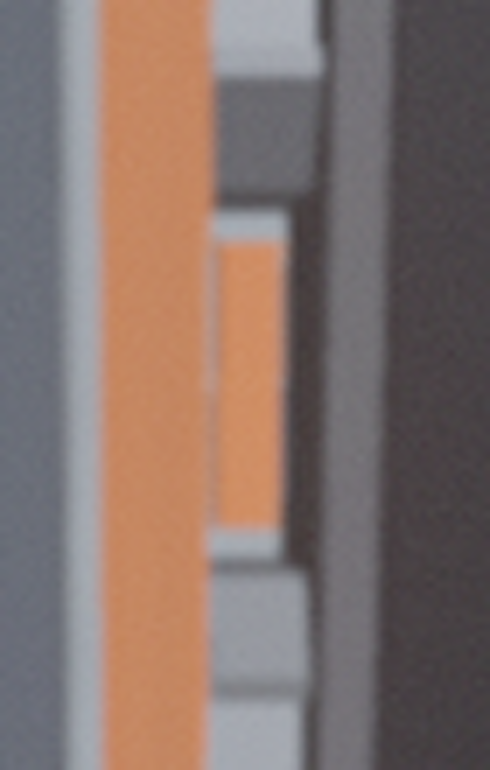

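View pics/w1c.png

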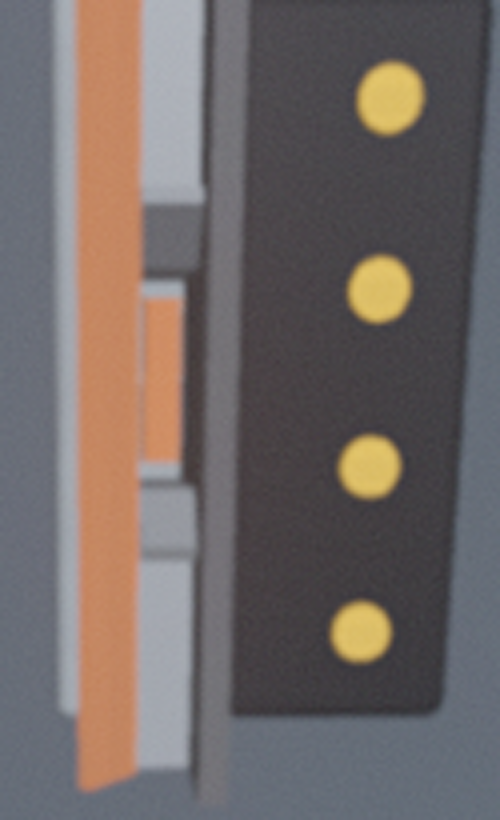

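```bash
python3 - <<'E'
from h import *
c=lambda u,v:(240+u/7,40+v/7)
f='w1'
for n,p,z in [('contact mid',(250,383),.052),('flare mid',(265,381),.092),('lip in',(207,383),.08),('lip top out',(103,383),.092),('bp front top',(328,383),.105),('bp back top',(385,383),.105),('contL',(217,383),.052),('contR',(285,383),.052),('bp bottom at contact', (290,383),.052),('cont top',(250,238),.052),('cont bot',(250,528),.052)]: print(n,atz(f,c(*p),z).round(4))
d=lambda u,v:(235+u/4,v/4)
for n,p,q,z in [('bp left edge',(203,330),(196,780),.105),('lip left',(79,100),(79,780),.092),('bp frontedge',(213,10),(196,790),.105),('screws',(391,97),(361,632),.09),('base left',(57,100),(62,710),.012)]:
  a,b=atz(f,d(*p),z),atz(f,d(*q),z);print(n,a.round(4),b.round(4),'yaw',np.degrees(np.arctan2(-(a-b)[0],(a-b)[1])).round(2))
print('near end',atz(f,d(212,800),.105),atz(f,d(80,790),.092))
E
```

```text
contact mid [0.5537 0.2435 0.052 ]
flare mid [0.5533 0.2436 0.092 ]
lip in [0.5471 0.2431 0.08  ]
lip top out [0.5348 0.2425 0.092 ]
bp front top [0.5594 0.2437 0.105 ]
bp back top [0.5656 0.244  0.105 ]
contL [0.5494 0.2433 0.052 ]
contR [0.5582 0.2437 0.052 ]
bp bottom at contact [0.5589 0.2437 0.052 ]
cont top [0.5525 0.2612 0.052 ]
cont bot [0.5549 0.2251 0.052 ]
bp left edge [0.5579 0.2525 0.105 ] [0.563  0.1641 0.105 ] yaw 3.34
lip left [0.5323 0.2929 0.092 ] [0.539  0.1591 0.092 ] yaw 2.86
bp frontedge [0.5556 0.3062 0.105 ] [0.5632 0.162  0.105 ] yaw 3.03
screws [0.5915 0.2966 0.09  ] [0.5969 0.1941 0.09  ] yaw 3.01
base left [0.5259 0.3067 0.012 ] [0.5341 0.1557 0.012 ] yaw 3.11
near end [0.56666529 0.15998868 0.105     ] [0.53934706 0.15689229 0.092     ]
```

```bash
python3 - <<'E'
from h import *
rel([.498,-.37,.30],91.5)
E
```

```text
shift mm [-532.8  -69.6   -0.7] turn [-0.05 -0.01  1.48]
```

Request:
drive_tool:
  plan:
    - [[-1,-45,-5,0,0,0,1],[-1,-90,-10,0,0,0,1.4],[-1,-135,-16,0,0,0,1.4],[-1,-180,-22,0,0,0,1.4],[-1,-225,-28,0,0,0,1.4],[-1,-270,-34,0,0,0,1.4],[-1,-315,-40,0,0,0,1.4],[-1,-360,-46,0,0,0,1.4]]

```text
time_s: 2.6
tcp_pos: [0.5125, -0.1966, 0.3006]
eef_rot: [3.14, 0.001, 1.601]
force: [0.8, 0.7, -0.3]
gripper_width: 0.998
```

Request:
drive_tool:
  plan:
    - [[0,-45,-6,0,0,0,0],[0,-90,-12,0,0,0,0],[0,-130,-18,0,0,0,0],[0,-173,-24,0,0,0,0],[0,-173,-24,0,0,0,0],[0,-173,-24,0,0,0,0]]

```text
time_s: 3.2
tcp_pos: [0.4939, -0.3692, 0.3001]
eef_rot: [3.141, -0.0, 1.599]
force: [0.2, 0.6, 0.0]
gripper_width: 0.526
```

```bash
python3 - <<'E'
from h import *
o=snap('wrist','w2');print(o['tcp_pos'],np.degrees(o['eef_rot']),o['force'],o['gripper_width'])
E
```

```text
[ 0.4939407  -0.36922641  0.30006596] [ 1.79973813e+02 -8.51368842e-03  9.16035281e+01] [0.15671831 0.61258421 0.00079773] 0.5259005147815315
```

View pics/w2.png

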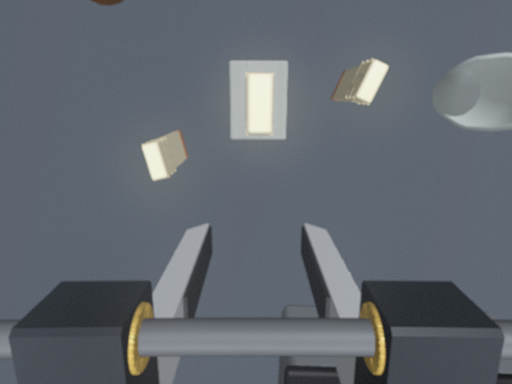

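```bash
python3 - <<'E'
from h import *
crop('w2',220,50,300,150,6,'w2c')
E
```

```text
(no output)
```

View pics/w2c.png

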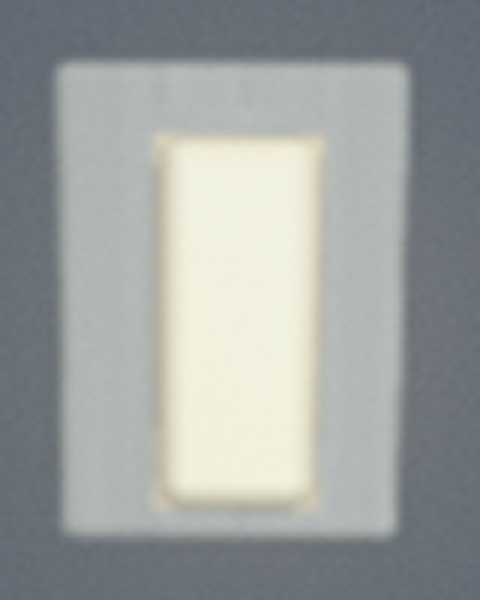

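```bash
python3 - <<'E'
from h import *
c=lambda u,v:(220+u/6,50+v/6)
f='w2'
print([atz(f,c(*p),.144).round(4) for p in [(168,140),(312,140),(308,500),(168,500)]],atz(f,c(240,319),.146))
b=[atz(f,c(*p),.005).round(4) for p in [(56,62),(410,62),(398,535),(62,535)]];print(b,np.mean(b,0))
for s,e in [(b[0],b[3]),(b[1],b[2])]: print(np.degrees(np.arctan2(-(s-e)[0],(s-e)[1])))
for s,e in [(b[0],b[1]),(b[3],b[2])]: print(np.degrees(np.arctan2((e-s)[1],(e-s)[0])))
for n,p in [('l1 top',(372,80)),('l2',(155,165))]: print(n,atz(f,p,.11))
E
```

```text
[array([ 0.4863, -0.2785,  0.144 ]), array([ 0.5018, -0.278 ,  0.144 ]), array([ 0.503 , -0.3164,  0.144 ]), array([ 0.4871, -0.3169,  0.144 ])] [ 0.49463247 -0.29682851  0.146     ]
[array([ 0.4639, -0.2587,  0.005 ]), array([ 0.5238, -0.2571,  0.005 ]), array([ 0.526 , -0.3366,  0.005 ]), array([ 0.4655, -0.3383,  0.005 ])] [ 0.4948   -0.297675  0.005   ]
1.1515188939637968
1.5851390374151342
1.5300743569303255
1.609540530074393
l1 top [ 0.57761095 -0.27891477  0.11      ]
l2 [ 0.41325635 -0.34756557  0.11      ]
```

```bash
python3 - <<'E'
from h import *
rel([.4947,-.2972,.2055],91.5)
E
```

```text
shift mm [71.2  2.6 94.5] turn [ 0.02 -0.02  0.17]
```

Request:
drive_tool:
  plan:
    - [[0,36,1.3,0,0,0,0],[0,71.2,2.6,0,0,0,0],[0,71.2,2.6,15,0,0,0],[0,71.2,2.6,40,0,0,0],[0,71.2,2.6,65,0,0,0],[0,71.2,2.6,85,0,0,0],[0,71.2,2.6,94.5,0,0,0],[0,71.2,2.6,94.5,0,0,0]]

```text
time_s: 4.05
tcp_pos: [0.4939, -0.2975, 0.2036]
eef_rot: [-3.139, -0.002, 1.6]
force: [-0.1, 0.3, 0.7]
gripper_width: 0.501
```

```bash
python3 - <<'E'
from h import *
o=snap('wrist','w3');print(o['tcp_pos'],np.degrees(o['eef_rot']),o['force'],o['gripper_width'])
snap('side','s3');crop('side0',0,0,10,10,1);crop('s3',180,180,320,340,5,'s3c');crop('w3',100,0,412,384,2,'w3c')
E
```

```text
[ 0.49393603 -0.2975267   0.20356877] [-1.79871624e+02 -1.20076633e-01  9.16600903e+01] [-0.0560242   0.27551492  0.73359191] 0.5014989707538122
```

View pics/s3c.png

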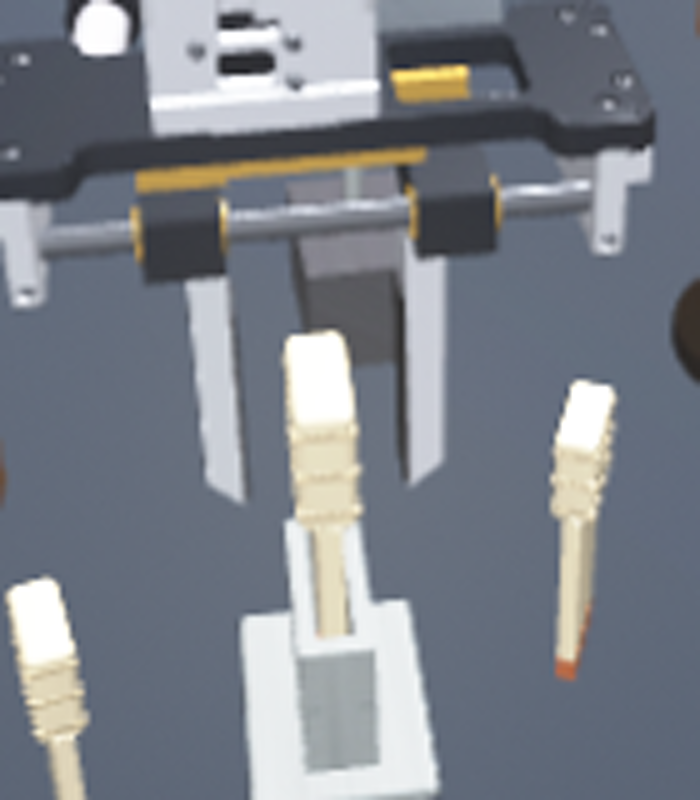

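View pics/w3.png

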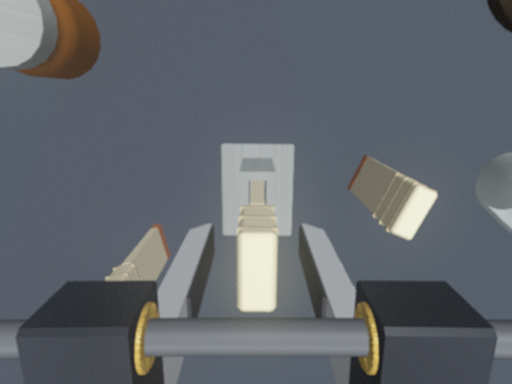

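The carrier sits centred between the jaws: its head is at (257,260) and the fingers are at about (205,250) and (310,250). I'll close the gripper.

Request:
drive_tool:
  plan:
    - [[1,0,0,0,0,0,0],[1,0,0,0,0,0,0],[1,0,0,0,0,0,0],[1,0,0,0,0,0,0],[1,0,0,0,0,0,0],[1,0,0,0,0,0,0],[1,0,0,0,0,0,0],[1,0,0,0,0,0,0]]

```text
time_s: 4.95
tcp_pos: [0.4945, -0.2989, 0.2056]
eef_rot: [3.141, 0.0, 1.599]
force: [-0.8, 0.4, 3.1]
gripper_width: 0.19
```

Request:
drive_tool:
  plan:
    - [[1,0,0,-8,0,0,0],[1,0,0,-25,0,0,0],[1,0,0,-45,0,0,0],[1,0,0,-70,0,0,0],[1,0,0,-100,0,0,0],[1,0,0,-135,0,0,0],[1,0,0,-170,0,0,0],[1,0,0,-195,0,0,0]]

```text
time_s: 5.75
tcp_pos: [0.4944, -0.2987, 0.4026]
eef_rot: [3.14, 0.001, 1.599]
force: [0.1, 0.5, -1.8]
gripper_width: 0.189
```

```bash
python3 - <<'E'
from h import *
o=snap('wrist','w4');print(o['tcp_pos'],np.degrees(o['eef_rot']),o['force'],o['gripper_width'])
snap('side','s4')
rel([.548,.2435,.395],93.0)
E
```

```text
[ 0.49444015 -0.29868915  0.40259004] [1.79903633e+02 7.22132974e-02 9.15936539e+01] [ 0.12808144  0.54705251 -1.82458532] 0.18937762577980577
shift mm [541.2  67.9   7.1] turn [ 0.32  0.3  -1.41]
```

View pics/s4.png

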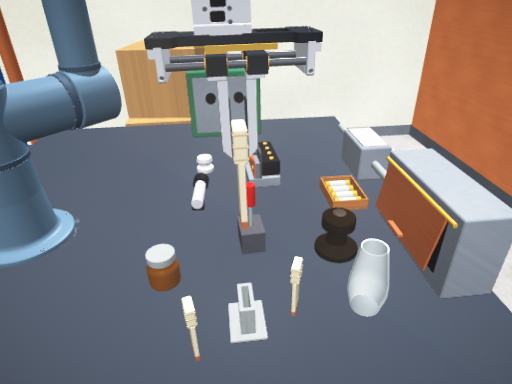

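View pics/w4.png

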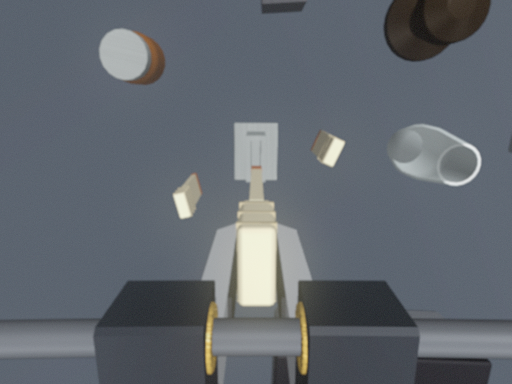

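The carrier is out of the stand. Its head is at (257,265) and its foot at (257,167) in the wrist view, and the neighbours are still standing. Next I'll carry it over to the shelf.

Request:
drive_tool:
  plan:
    - [[1,30,4,0,0,0,0],[1,75,9,0,0,0,0],[1,120,15,0,0,0,-0.5],[1,165,21,0,0,0,-1],[1,210,26,0,0,0,-1.4],[1,255,32,0,0,0,-1.4],[1,300,37,0,0,0,-1.4],[1,340,42,0,0,0,-1.4]]

```text
time_s: 6.65
tcp_pos: [0.5261, 0.0445, 0.3976]
eef_rot: [-3.138, -0.001, 1.624]
force: [-0.3, -0.1, -2.0]
gripper_width: 0.188
```

Request:
drive_tool:
  plan:
    - [[1,40,5,0,0,0,0],[1,80,10,0,0,0,0],[1,120,15,0,0,0,0],[1,155,20,0,0,0,0],[1,185,20,0,0,0,0],[1,201,20,0,0,0,0],[1,201,20,0,0,0,0],[1,201,20,0,0,0,0]]

```text
time_s: 7.45
tcp_pos: [0.5363, 0.2434, 0.399]
eef_rot: [-3.14, 0.001, 1.623]
force: [0.5, -0.9, -1.8]
gripper_width: 0.19
```

```bash
python3 - <<'E'
from h import *
o=snap('wrist','w5');print(o['tcp_pos'],np.degrees(o['eef_rot']),o['force'],o['gripper_width'])
rel([.5515,.2425,.335],93.0)
E
```

```text
[0.53627023 0.24339753 0.399017  ] [-1.79905133e+02  5.65897923e-02  9.29834972e+01] [ 0.49928622 -0.94980874 -1.83014286] 0.18963523216175504
shift mm [-1.2 15.1 64.4] turn [-0.06  0.04 -0.07]
```

View pics/w5.png

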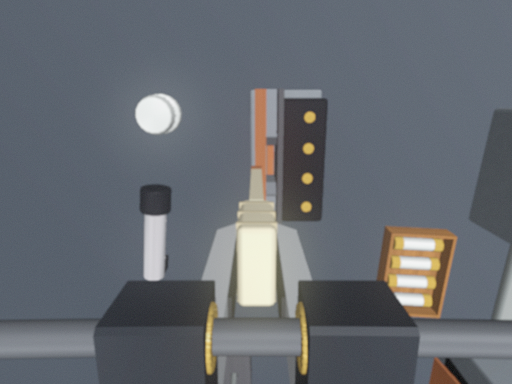

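Request:
drive_tool:
  plan:
    - [[1,-1,8,0,0,0,0],[1,-1,15,10,0,0,0],[1,-1,15,30,0,0,0],[1,-1,15,50,0,0,0],[1,-1,15,60,0,0,0],[1,-1,15,60,0,0,0],[1,-1,15,60,0,0,0]]

```text
time_s: 8.2
tcp_pos: [0.5519, 0.2436, 0.3406]
eef_rot: [3.141, -0.0, 1.623]
force: [-0.2, -0.2, -1.3]
gripper_width: 0.191
```

```bash
python3 - <<'E'
from h import *
o=snap('wrist','w6');print(o['tcp_pos'],np.degrees(o['eef_rot']),o['force'],o['gripper_width'])
snap('side','s6')
crop('w6',200,60,340,320,3,'w6c');crop('s6',210,60,300,200,5,'s6c')
E
```

```text
[0.55187809 0.2436342  0.34059357] [ 1.79963449e+02 -5.06080668e-03  9.29669889e+01] [-0.17145985 -0.23791626 -1.26565062] 0.19149142480526546
```

View pics/w6c.png

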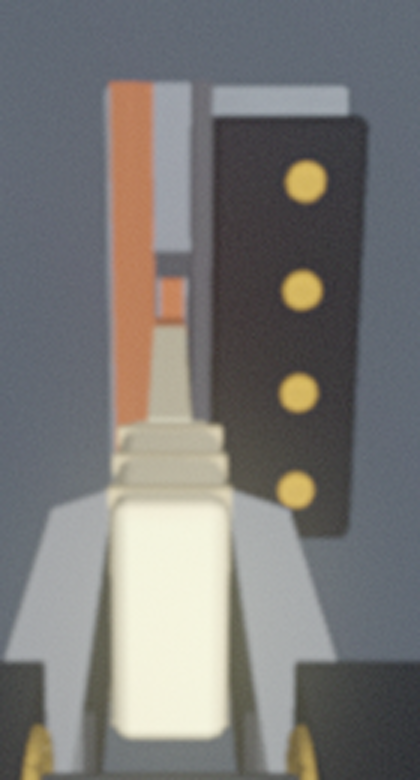

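View pics/s6c.png

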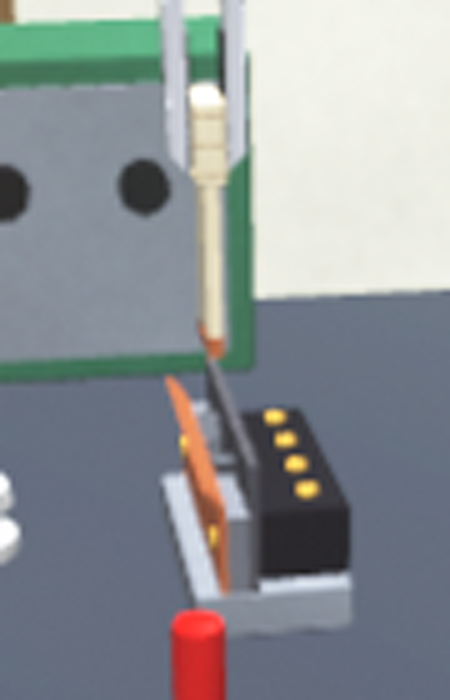

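```bash
python3 - <<'E'
from h import *
c=lambda u,v:(200+u/3,60+v/3)
f='w6'
for n,p,z in [('footL',(154,323),.141),('footR',(187,323),.141),('bpfront',(191,240),.105),('bpfront2',(192,120),.105),('lipin',(155,240),.08),('contL',(160,290),.052),('contR',(184,290),.052),('flare y outer',(170,252),.092),('cont top',(170,278),.052),('headL',(110,500),.26-.0+.0),('blade L top',(148,420),.236),('blade R top',(190,420),.236),]: print(n,atz(f,c(*p),z).round(4))
# expected foot edge pixel if carrier rigid & centred under tcp
o=get_obs();t=o['tcp_pos'];y=np.radians(2.97)
for dy in [-.002,0,.002]:
  P=[np.array([t[0],t[1],.141])+R.from_euler('z',y).apply([sx*.004,.02+dy,0]) for sx in(-1,1)];print(((proj(f,P)-[200,60])*3).round(1))
E
```

```text
footL [0.5472 0.2633 0.141 ]
footR [0.5562 0.2637 0.141 ]
bpfront [0.5571 0.2821 0.105 ]
bpfront2 [0.5553 0.3172 0.105 ]
lipin [0.546  0.2784 0.08  ]
contL [0.5485 0.2572 0.052 ]
contR [0.5571 0.2576 0.052 ]
flare y outer [0.551  0.2764 0.092 ]
cont top [0.5519 0.2617 0.052 ]
headL [0.5416 0.2574 0.26  ]
blade L top [0.5472 0.2643 0.236 ]
blade R top [0.555  0.2647 0.236 ]
[[153.4 328.9]
 [182.4 328.9]]
[[153.4 321.7]
 [182.5 321.7]]
[[153.4 314.6]
 [182.5 314.6]]
```

The carrier hangs upright over the slot, centred within about 1 mm: foot at about (0.5525, 0.2436), slot at about (0.5533, 0.2437). I'll lower it.

Request:
drive_tool:
  plan:
    - [[1,0,0.5,12,0,0,0],[1,0,0.5,25,0,0,0],[1,0,0.5,36,0,0,0],[1,0,0.5,44,0,0,0],[1,0,0.5,50,0,0,0],[1,0,0.5,54,0,0,0],[1,0,0.5,54,0,0,0]]

```text
time_s: 9.0
tcp_pos: [0.5518, 0.2438, 0.2855]
eef_rot: [-3.141, 0.0, 1.623]
force: [0.2, -0.1, -2.5]
gripper_width: 0.193
```

```bash
python3 - <<'E'
from h import *
o=snap('wrist','w7');print(o['tcp_pos'],np.degrees(o['eef_rot']),o['force'],o['wrist_torque'],o['gripper_width'])
snap('side','s7')
crop('w7',200,40,340,240,3,'w7c');crop('s7',215,80,290,190,6,'s7c')
E
```

```text
[0.5517682  0.24380794 0.28552087] [-1.79944617e+02  1.00351524e-02  9.29914730e+01] [ 0.22840712 -0.12840313 -2.46217779] [-0.13423679  0.0781478  -0.00460518] 0.1928148377112741
```

View pics/w7c.png

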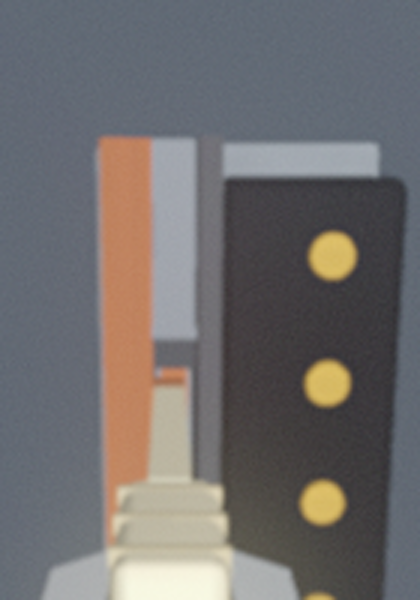

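View pics/s7c.png

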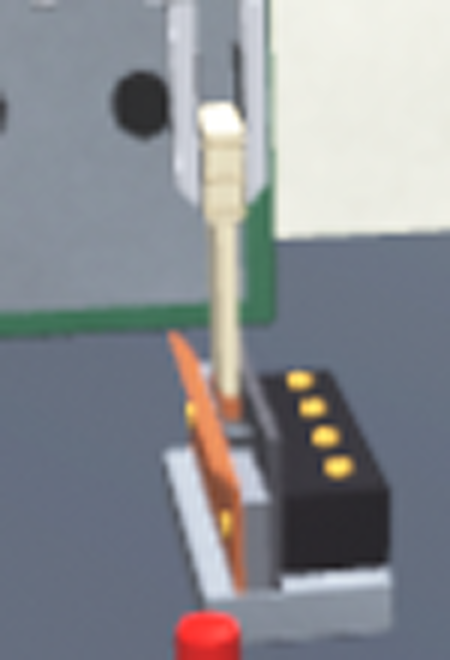

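The foot is between the lip and the back plate with only the carrier's weight showing, so there's no contact yet. I'll ease it down to just above the contact.

Request:
drive_tool:
  plan:
    - [[1,0,0,5,0,0,0],[1,0,0,10,0,0,0],[1,0,0,15,0,0,0],[1,0,0,20,0,0,0],[1,0,0,20,0,0,0]]

```text
time_s: 9.6
tcp_pos: [0.5515, 0.2437, 0.2649]
eef_rot: [-3.14, 0.0, 1.623]
force: [1.0, 0.1, -2.6]
gripper_width: 0.184
```

Request:
drive_tool:
  plan:
    - [[1,0,0,4,0,0,0],[1,0,0,8,0,0,0],[1,0,0,8,0,0,0]]

```text
time_s: 9.9
tcp_pos: [0.5516, 0.2438, 0.2574]
eef_rot: [-3.14, 0.0, 1.623]
force: [0.3, 0.1, -1.4]
gripper_width: 0.191
```

Request:
drive_tool:
  plan:
    - [[1,0,0,2,0,0,0],[1,0,0,4,0,0,0],[1,0,0,4,0,0,0]]

```text
time_s: 10.2
tcp_pos: [0.5518, 0.2438, 0.2538]
eef_rot: [-3.141, 0.0, 1.623]
force: [-0.2, 0.5, -1.6]
gripper_width: 0.192
```

Request:
drive_tool:
  plan:
    - [[1,0,0,1,0,0,0],[1,0,0,2,0,0,0],[1,0,0,2,0,0,0]]

```text
time_s: 10.5
tcp_pos: [0.5519, 0.2438, 0.252]
eef_rot: [-3.141, 0.0, 1.623]
force: [0.0, -0.1, -1.7]
gripper_width: 0.189
```

Request:
drive_tool:
  plan:
    - [[1,0,0,1,0,0,0],[1,0,0,2,0,0,0],[1,0,0,2,0,0,0]]

```text
time_s: 10.8
tcp_pos: [0.5521, 0.2439, 0.2507]
eef_rot: [3.141, -0.0, 1.623]
force: [-2.0, 0.3, 1.2]
gripper_width: 0.188
```

Request:
drive_tool:
  plan:
    - [[1,0,0,1,0,0,0],[1,0,0,2,0,0,0],[1,0,0,2,0,0,0]]

```text
time_s: 11.1
tcp_pos: [0.5521, 0.2439, 0.2484]
eef_rot: [3.141, -0.0, 1.623]
force: [-1.2, -0.1, 3.4]
gripper_width: 0.19
```

Contact felt at TCP z of about 0.251, with the force rising as the spring should. The hard stop should be near 0.239.

Request:
drive_tool:
  plan:
    - [[1,0,0,1,0,0,0],[1,0,0,2,0,0,0],[1,0,0,3,0,0,0],[1,0,0,3,0,0,0]]

```text
time_s: 11.5
tcp_pos: [0.5521, 0.2439, 0.2453]
eef_rot: [3.141, -0.0, 1.623]
force: [-2.0, 0.5, 6.0]
gripper_width: 0.189
```

Request:
drive_tool:
  plan:
    - [[1,0,0,1,0,0,0],[1,0,0,2,0,0,0],[1,0,0,3,0,0,0],[1,0,0,3,0,0,0]]

```text
time_s: 11.9
tcp_pos: [0.5521, 0.2439, 0.2426]
eef_rot: [3.141, -0.0, 1.623]
force: [-1.8, -0.5, 5.8]
gripper_width: 0.187
```

Request:
drive_tool:
  plan:
    - [[1,0,0,0.7,0,0,0],[1,0,0,1.4,0,0,0],[1,0,0,2,0,0,0],[1,0,0,2,0,0,0]]

```text
time_s: 12.3
tcp_pos: [0.5521, 0.2439, 0.2408]
eef_rot: [3.141, -0.0, 1.623]
force: [-2.5, 0.5, 7.3]
gripper_width: 0.19
```

Request:
drive_tool:
  plan:
    - [[1,0,0,0.4,0,0,0],[1,0,0,0.8,0,0,0],[1,0,0,0.8,0,0,0]]

```text
time_s: 12.6
tcp_pos: [0.5521, 0.2439, 0.2401]
eef_rot: [3.141, -0.0, 1.623]
force: [-2.1, -0.2, 7.8]
gripper_width: 0.19
```

Request:
drive_tool:
  plan:
    - [[1,0,0,0.4,0,0,0],[1,0,0,0.8,0,0,0],[1,0,0,0.8,0,0,0]]

```text
time_s: 12.9
tcp_pos: [0.5522, 0.2439, 0.2396]
eef_rot: [3.141, -0.0, 1.623]
force: [-2.6, 0.3, 7.1]
gripper_width: 0.194
```

Request:
drive_tool:
  plan:
    - [[1,0,0,0.3,0,0,0],[1,0,0,0.6,0,0,0],[1,0,0,0.6,0,0,0]]

```text
time_s: 13.2
tcp_pos: [0.5522, 0.244, 0.2395]
eef_rot: [3.141, -0.0, 1.623]
force: [-3.1, -1.0, 10.1]
gripper_width: 0.188
```

Request:
drive_tool:
  plan:
    - [[1,0,0,0.3,0,0,0],[1,0,0,0.6,0,0,0],[1,0,0,0.6,0,0,0]]

```text
time_s: 13.5
tcp_pos: [0.5523, 0.244, 0.2395]
eef_rot: [3.141, -0.0, 1.623]
force: [-3.2, -0.8, 12.5]
gripper_width: 0.188
```

Request:
drive_tool:
  plan:
    - [[1,0,0,0.3,0,0,0],[1,0,0,0.5,0,0,0],[1,0,0,0.5,0,0,0]]

```text
time_s: 13.8
tcp_pos: [0.5524, 0.244, 0.2395]
eef_rot: [3.141, -0.0, 1.623]
force: [-5.0, -1.5, 15.2]
gripper_width: 0.186
```

Request:
drive_tool:
  plan:
    - [[1,0,0,0,0,0,0],[1,0,0,0,0,0,0],[1,0,0,0,0,0,0],[1,0,0,0,0,0,0],[1,0,0,0,0,0,0]]

```text
time_s: 14.3
tcp_pos: [0.5524, 0.244, 0.2394]
eef_rot: [3.141, -0.0, 1.623]
force: [-5.9, -2.3, 14.3]
gripper_width: 0.19
```

```bash
python3 - <<'E'
from h import *
o=snap('wrist','w9');print(o['tcp_pos'],np.degrees(o['eef_rot']),o['force'],o['wrist_torque'],o['gripper_width'])
snap('side','s9');snap('top','t9')
crop('w9',180,40,340,320,2.8,'w9c');crop('s9',200,60,300,190,6,'s9c')
E
```

```text
[0.55235958 0.24404547 0.23944219] [ 1.79957804e+02 -5.39475529e-03  9.30041535e+01] [-5.93423649 -2.33566923 14.3199887 ] [-0.44317291  1.59435246 -0.02259751] 0.1902269650923733
```

View pics/w9c.png

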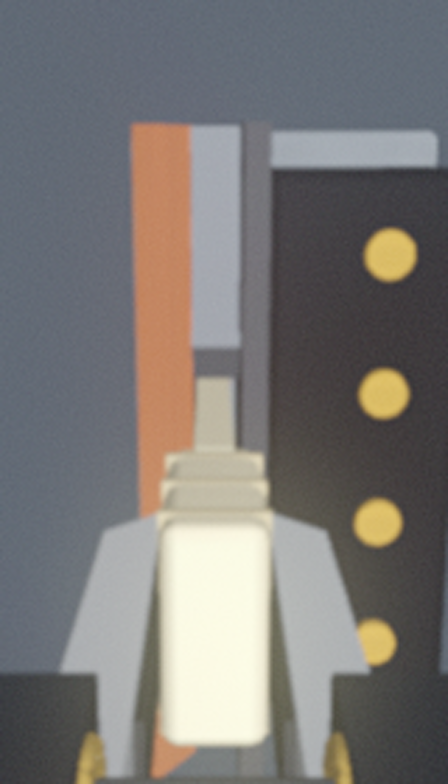

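View pics/s9c.png

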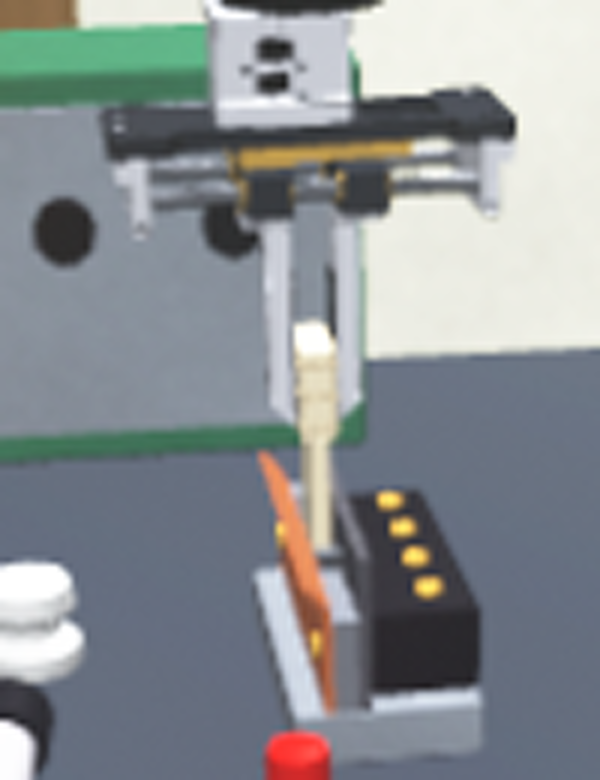

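View pics/s9.png

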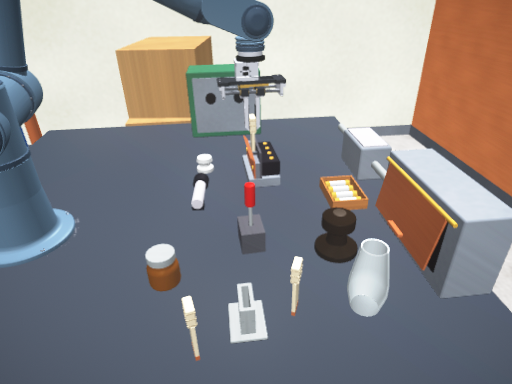

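The pictures show the blade in the slot and the carrier upright. The head hasn't slipped in the jaws, and the bystanders stand as before.

```bash
python3 - <<'E'
from h import *
print(get_obs()['force']);print(hand_in())
E
```

```text
[-4.55885663 -1.2857843  15.62853642]
the job is handed in; nothing more can be done
None
```

The carrier is pressed home in the fuse shelf, and I handed the job in at about 14.5 s, still gripping and pressing it. I gripped the largest carrier across its 18 mm head, drew it straight out of the stand and lowered its blade behind the copper lip.

- **Contact:** I felt it at TCP z of about 0.251 m. From there I pressed in small steps until z stopped at 0.2395 m, about 11.5–12 mm of travel against the 12 mm expected. Further commands only raised the force, so I take that as the hard stop.
- **Force:** The last reading was about 15.6 N upward on the tool.
- **Position:** The last pictures show the carrier upright with no visible slip in the grip, and every bystander in view standing where it was.
- **Side load:** A sideways force of about 5 N remained while pressing, so the blade is probably resting lightly against one side of the slot. I left it there because the tool stayed upright.

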